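# Start the hummus processor

### The job

Start the food processor for the hummus with three presses of the fingertips: push the red-dotted end of the black rocker fully down to switch it on, then press the yellow speed key fully down so that it stays down, and then press the round green start button fully in for a moment and let it spring back. Leave the blue and white keys up, and leave the cup, bowls and other things on the counter standing where they are: nothing is to be picked up or pushed about.

Things in the scene. Friction and masses are not known exactly. Their poses are not given: they have to be found in the camera images.
- processor: fixed food processor. Origin: on the counter under the middle of its grey control deck (200 along x by 215 along y, top 60 above the counter); x points away from the robot at yaw 0, y to the bowl, z up. On the deck (x, y): three square speed keys at x -45, y -58, 0, 58 (which colour is where varies), black rocker pivot (48, 45), round green start button (48, -50)
- lid_top (a point): centre of the top of the processor's feed tube, 225 above the counter, 225 to +y of the processor's origin. Clear bowl below, diameter 142 at the lid (190 high), so its edge stands at processor y 154; white motor housing under it 70 high.
- rocker (a joint): mains rocker, black slab 64 (along processor x) by 30 by 10 thick, centre pivot 8 above the deck with axis along processor y. 0 = off (far +x end up, tilted 0.2 rad; near end down), 0.4 rad = on (far end, marked with a red dot, down against its stop). Turns with 0.04 N m friction (about 2 to 5 N at the far end) and stays where left
- rocker_press (a point): point on the rocker's top face near its far, red-dotted end, 25 from the pivot; the place to press. It stands about 18 above the deck when off and 8 when on
- start (a joint): travel of the green start button: 0 up, 0.007 m fully in. Springs back; 1.8 N starts it, 6 N holds it fully in against its stop
- start_top (a point): centre of the top of the round green start button, diameter 34, 17 above the deck when up
- yellow_key (a joint): travel of the yellow speed key: 0 up, 0.007 m fully down on its stop. No spring: it moves against about 3 N friction and stays where it is pushed
- yellow_top (a point): centre of the top of the yellow square speed key (27 by 27), 17 above the deck when up, 10 when fully down; black square bezel 36 wide, 4 high around it
- blue_key (a joint): travel of the blue speed key: 0 up, 0.007 m fully down on its stop. No spring: it moves against about 3 N friction and stays where it is pushed
- blue_top (a point): centre of the top of the blue square speed key (27 by 27), 17 above the deck when up, 10 when fully down; black square bezel 36 wide, 4 high around it
- white_key (a joint): travel of the white speed key: 0 up, 0.007 m fully down on its stop. No spring: it moves against about 3 N friction and stays where it is pushed
- white_top (a point): centre of the top of the white square speed key (27 by 27), 17 above the deck when up, 10 when fully down; black square bezel 36 wide, 4 high around it
- measuring_cup: yellow plastic measuring cup, rim diameter 68, height 55, flat handle 42 long to its +y; origin under its centre; loose bystander
- olive_bowl: small olive-wood bowl, diameter 94, height 42; origin under its centre; loose bystander
- salt_pot: blue ceramic salt pot with wooden knobbed lid (one piece), diameter 62, height 67; origin under its centre; loose bystander
- colander: stainless colander, rim diameter 220, 264 over its two loops, height 97; origin under its centre; loose bystander
- mortar: white ceramic mortar with its pestle leaning in it (one piece), diameter 124, wall height 80, pestle top at 130; origin under its centre; loose bystander
- glass_jar: empty glass jar with spring-clip glass lid, diameter 100, height 140; origin under its centre; loose bystander

How it is judged:
On the way, in this order (a step that is already met when the one before it is completed fails the run):
1. the rocker is switched on (red-dotted end down) (value of joint rocker above 0.33 rad), for 0.1 s.
2. the yellow key is pressed fully down (value of joint yellow_key above 0.0055 m), for 0.1 s.
3. the green start button is pressed fully in (value of joint start above 0.0055 m), for 0.1 s.
At the end, for the whole second after the job is handed in: Rocker beyond 0.33 of its 0.40 rad; yellow key at least 5.5 of its 7 mm down; green button sprung back (under 1.5 mm); blue and white keys less than 2 mm down; each loose thing within 20 mm of its starting place and upright (value of joint rocker above 0.33 rad and value of joint yellow_key above 0.0055 m and value of joint start below 0.0015 m and value of joint each of blue_key, white_key below 0.002 m and distance of each of measuring_cup, olive_bowl, salt_pot, colander, mortar, glass_jar from where it was at the start of the episode below 0.02 m and angle between each of measuring_cup, olive_bowl, salt_pot, colander, mortar, glass_jar's own z axis and vertical below 0.25 rad); the robot touches nothing.
It fails at once if the yellow key is pressed (over 3 mm) while the rocker is off (value of joint yellow_key above 0.003 m and not (value of joint rocker above 0.33 rad)).
It fails at once if the start button is pressed (over 3 mm) before the rocker is on and the yellow key fully down (value of joint start above 0.003 m and not (value of joint rocker above 0.33 rad and value of joint yellow_key above 0.0055 m)).
It fails at once if the blue or white key is pressed (over 3 mm) (value of joint any of blue_key, white_key above 0.003 m).
It fails at once if a loose thing on the counter is lifted, pushed more than 20 mm or tipped over 0.25 rad (distance of any of measuring_cup, olive_bowl, salt_pot, colander, mortar, glass_jar from where it was at the start of the episode above 0.02 m or angle between any of measuring_cup, olive_bowl, salt_pot, colander, mortar, glass_jar's own z axis and vertical above 0.25 rad).
It also fails if it takes over 53 s, if anything falls off the work surface, if the arm or the gripper's body presses on something with over 40 N, if the wrist force passes 120 N, or if a joint passes its speed limit or range.

### The arm

A 6-joint arm with a two-finger parallel gripper is mounted at the origin on the work surface. World frame = base frame: x ahead of the robot, y to its left, z up, the work surface at z = 0. Lengths are in m, angles in rad, forces in N, time in s.
With the tool pointing down it reaches from about 0.3 to 0.775 m from the base axis. Payload 14.6 kg.
Tool frame: the origin (TCP) lies at the very end of the fingers, on their centre line; the grasp point (between the pads) lies 19 mm behind it; z points along the fingers, y is the line along which they close (so a half turn about z gives the same grasp; the last joint's range is limited). The gripper opens to 94 mm and grips with 3 to 60 N. Pads are 16 mm wide; open, the fingers measure 119 mm over their backs; the gripper's body (75 mm by 177 mm) begins 78 mm behind the grasp point.
Start: joints at [1.222, 0.3, 1.521, -0, 1.321, -0.067], TCP at [0.153, 0.528, 0.205] pointing down, gripper open.
Joint ranges: [-3.03, 3.03], [-0.79, 2.21], [0.23, 2.52], [-1.04, 4.18], [0, 3.07], [-2.55, 2.55]. Speed limits (rad/s): [2.22, 2.22, 2.57, 3.14, 3.14, 3.14].

### API

Orientations are given as [roll, pitch, yaw] about the fixed x, y, z axes, in that order (R = Rz(yaw) Ry(pitch) Rx(roll)).
In Python, from station import ctrl gives the robot as it stands.
- The arm moves only by the shell command python3 -m pendant 'ROWS' [OPENING] [FORCE]. ROWS is JSON, a list of rows, each a list of 2 entries, a list of its own where there are three numbers: the shift along the world's x, y, z in cm, then the turn about the world's z in rad. A call has 1 to 20 rows; each row shifts and turns the commanded pose from where the row before left it; what a row does not reach is not made up. A row lasts 1/12 s, in which the tool goes at most 41.7 mm and 7.16 degrees, less where a joint would pass 70% of its speed; a pose out of reach is approached as far as the arm can. A call is refused whole if a number of a shift passes 4.17 or a number of a turn 0.125, either way. A call with a gripper value outside its range is refused whole. OPENING is the opening, from 0 (shut) to 1 (fully open), set as the call begins (- or left out, the last holds). The fingers move at their own pace and stop on an object; FORCE is the grip in N (left out, the last holds). Time passes only in rows, so rows that do not move let the fingers close. It gives the time, the measured TCP pose, the force, the opening and the grip force at its end, in the units of the state.
- ctrl.get_obs(): the state, without advancing time (a new reading comes with each control period).
- ctrl.camera(name): name is "scene" or "top" or "wrist"; returns a dict with "color" (400x640x3 uint8, red, green, blue), "intrinsics" (3x3 intrinsics, pixels), "camera_from_world" (4x4, takes a point from world to camera coordinates). Camera axes: x right, y down, z forward; pixel columns grow to the right and rows downward; lengths in m; the calibration is good to about 2 mm. A picture is of the moment at which its call begins. There is no depth.
- ctrl.hand_in(): hands the job in; it is judged then, once.
The state is a dict: "time_s": time; "qpos": joint angles; "joint_vel": joint speeds; "tau": joint torques, N m; "ee_pos": TCP position; "eef_rot": TCP orientation; "force": force on the tool from outside, world axes, zero at the start; "moment": the same for the moment, N m; "grip_width": finger opening in m; "grip_force": force on a finger pad.
Only numpy, scipy, OpenCV 4.12 (cv2) and the standard library are available. Lean on these libraries where they do the work, as an engineer would, in place of code of your own. Each camera call takes 0.05 s, during which the arm holds its last target. There are 200 camera calls.

## Working session

There is one attempt and no reset: what is moved stays moved. The work goes in short steps, Python scripts to look and compute and a shell command to move; the robot and the scene stay as the last step left them, time stands still between calls to the robot, and variables do not carry over. Pictures are saved under pics/ and viewed, at most 10 in all, crops included, and the job is handed in when it is done.

```bash
mkdir -p pics; python3 - <<'E'
from station import ctrl
import cv2,numpy as np
for n in("top","scene"):
    c=ctrl.camera(n); cv2.imwrite(f"pics/{n}0.png",c["color"][:,:,::-1]); np.savez(f"pics/{n}0.npz",**c)
o=ctrl.get_obs();print(o["ee_pos"],o["eef_rot"],o["time_s"])
E
```

```text
[0.15287939 0.52807898 0.2049474 ] [-3.14055133e+00 -5.55024010e-05  2.85978122e+00] 0.1
```

View pics/top0.png

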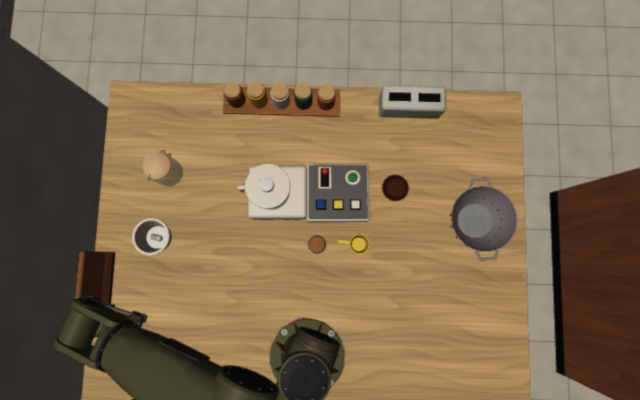

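View pics/scene0.png

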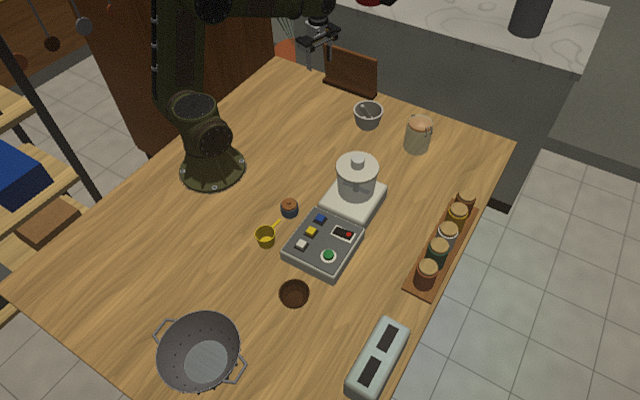

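The top view shows the deck centred near (338,192), with blue (321,204), yellow (338,204) and white (355,204) keys. The rocker is near (324,178) with its red dot at (325,171), and the green button is at (352,177). The scene view confirms this layout, with the salt pot and cup just in front of the processor.

```bash
cat > h.py <<'E'
import cv2,numpy as np
def ray(c,u,v):
    M=c["camera_from_world"];R=M[:3,:3];t=M[:3,3]
    return -R.T@t, R.T@np.linalg.inv(c["intrinsics"])@[u,v,1]
def onz(c,u,v,z):
    o,d=ray(c,u,v); return o+d*(z-o[2])/d[2]
def two(c1,p1,c2,p2):
    o1,d1=ray(c1,*p1);o2,d2=ray(c2,*p2)
    s=np.linalg.lstsq(np.c_[d1,-d2],o2-o1,rcond=None)[0]
    a,b=o1+s[0]*d1,o2+s[1]*d2; return (a+b)/2,np.linalg.norm(a-b)
def blob(c,box,lo,hi):
    x0,y0,x1,y1=box
    h=cv2.cvtColor(np.ascontiguousarray(c["color"][y0:y1,x0:x1]),cv2.COLOR_RGB2HSV)
    n,l,s,cen=cv2.connectedComponentsWithStats(cv2.inRange(h,np.array(lo),np.array(hi)))
    i=1+np.argmax(s[1:,4]); return cen[i]+[x0,y0],s[i,4]
E
python3 - <<'E'
from h import *
T=np.load("pics/top0.npz");S=np.load("pics/scene0.npz")
R={"yellow":((20,120,90),(35,255,255)),"blue":((100,120,40),(130,255,255)),"white":((0,0,150),(180,60,255)),"green":((45,100,50),(90,255,255)),"red":((0,150,80),(8,255,255))}
BT={"yellow":(330,197,346,212),"blue":(313,197,329,212),"white":(348,197,362,212),"green":(343,168,362,186),"red":(316,166,333,190)}
BS={"yellow":(302,223,320,240),"blue":(311,212,329,226),"white":(293,237,310,252),"green":(317,246,340,265),"red":(330,225,358,243)}
P={}
for k in R:
    a,na=blob(T,BT[k],*R[k]);b,nb=blob(S,BS[k],*R[k])
    z=.078 if k=="red" else .077
    p=P[k]=onz(T,*a,z); print(k,a.round(1),na,b.round(1),nb,p.round(4),onz(S,*b,z).round(4),two(T,a,S,b)[0].round(4))
# rigid 2D fit, keys and green
L=dict(blue=(-45,58),yellow=(-45,0),white=(-45,-58),green=(48,-50))
for C,B in((T,BT),(S,BS)):
    l=np.array([L[k] for k in L])/1e3; w=np.array([onz(C,*blob(C,B[k],*R[k])[0],.077)[:2] for k in L])
    lc,wc=l-l.mean(0),w-w.mean(0); U,_,V=np.linalg.svd(lc.T@wc); A=(U@V).T; t=w.mean(0)-A@l.mean(0)
    print("yaw",np.arctan2(A[1,0],A[0,0]).round(4),"org",t.round(4),"res",(w-l@A.T-t).round(4).tolist())
    for n,q in dict(rocker=(.073,.045),yellow=(-.045,0),green=(.048,-.05),lid=(0,.225)).items(): print(n,(A@q+t).round(4))
E
```

```text
yellow [338. 204.] 77 [310.6 229.9] 64 [ 0.5112 -0.0912  0.077 ] [ 0.5099 -0.0901  0.077 ] [ 0.5108 -0.0912  0.079 ]
blue [320.6 204. ] 74 [319.8 217.5] 48 [ 0.5096 -0.0331  0.077 ] [ 0.5084 -0.0329  0.077 ] [ 0.5092 -0.0333  0.0781]
white [355. 204.] 49 [300.8 242.8] 56 [ 0.5129 -0.148   0.077 ] [ 0.5105 -0.1474  0.077 ] [ 0.5121 -0.1483  0.0795]
green [352.4 176.8] 56 [328.  254.1] 71 [ 0.6051 -0.1376  0.077 ] [ 0.6048 -0.1382  0.077 ] [ 0.6049 -0.1378  0.0768]
red [324.4 170.9] 27 [348.3 233.9] 24 [ 0.6221 -0.0426  0.078 ] [ 0.6207 -0.0413  0.078 ] [ 0.6216 -0.0427  0.0803]
yaw 0.0295 org [ 0.5561 -0.0893] res [[0.0002, -0.0004], [0.0001, -0.0005], [0.0001, 0.0006], [-0.0004, 0.0003]]
rocker [ 0.6277 -0.0422]
yellow [ 0.5111 -0.0907]
green [ 0.6055 -0.1379]
lid [0.5494 0.1356]
yaw 0.0224 org [ 0.5549 -0.0892] res [[-0.0001, -0.0007], [0.0, 0.0001], [-0.0006, 0.0008], [0.0008, -0.0001]]
rocker [ 0.6269 -0.0425]
yellow [ 0.5099 -0.0902]
green [ 0.604  -0.1381]
lid [0.5498 0.1358]
```

```bash
python3 -m pendant '[[[1.2,-2.85,0.2],-0.063],[[1.2,-2.85,0.2],-0.063],[[1.2,-2.85,0.2],-0.063],[[1.2,-2.85,0.2],-0.063],[[1.2,-2.85,0.2],-0.063],[[1.2,-2.85,0.2],-0.063],[[1.2,-2.85,0.2],-0.063],[[1.2,-2.85,0.2],-0.063],[[1.2,-2.85,0.2],-0.063],[[1.2,-2.85,0.2],-0.063],[[1.2,-2.85,0.2],-0.063],[[1.2,-2.85,0.2],-0.063],[[1.2,-2.85,0.2],-0.063],[[1.2,-2.85,0.2],-0.063],[[1.2,-2.85,0.2],-0.063],[[1.2,-2.85,0.2],-0.063],[[1.2,-2.85,0.2],-0.063],[[1.2,-2.85,0.2],-0.063],[[1.2,-2.85,0.2],-0.063],[[1.2,-2.85,0.2],-0.063]]' 0 10
```

```text
time_s: 1.77
ee_pos: [0.3931, -0.0433, 0.2455]
eef_rot: [-3.142, -0.0, 1.596]
force: [0.4, 1.9, 0.6]
grip_width: 0.0007
grip_force: 0.0
```

```bash
python3 -m pendant '[[[2.35,0.01,0],0],[[2.35,0.01,0],0],[[2.35,0.01,-1],0],[[2.35,0.01,-1],0],[[2.35,0.01,-1],0],[[2.35,0.01,-2],0],[[2.35,0.01,-2],0],[[2.35,0.01,-2],0],[[2.35,0,-2],0],[[2.2,0,-2],0],[[0,0,-1],0],[[0,0,0],0],[[0,0,0],0]]' 0 10; python3 - <<'E'
from station import ctrl
import cv2
c=ctrl.camera("scene")["color"][120:320,200:440,::-1]
w=ctrl.camera("wrist")["color"][:,:,::-1]
s=cv2.resize(c,(480,400)); w=cv2.resize(w,(320,200)); w=cv2.copyMakeBorder(w,0,200,0,0,cv2.BORDER_CONSTANT)
cv2.imwrite("pics/a1.png",cv2.hconcat([s,w]))
E
```

```text
time_s: 2.85
ee_pos: [0.6258, -0.0409, 0.1052]
eef_rot: [-3.14, -0.0, 1.6]
force: [0.0, -0.7, -0.5]
grip_width: 0.0003
grip_force: 0.0
```

View pics/a1.png

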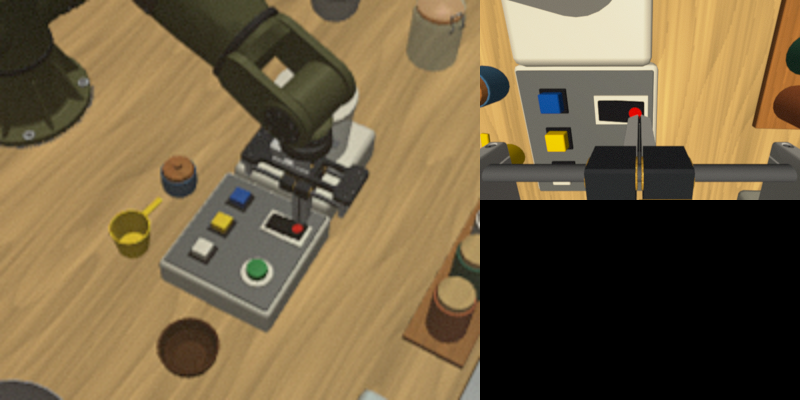

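The scene crop and the wrist view both show the fingertips directly above the red dot, with the gripper body clear of the bowl. Next I press the rocker.

```bash
python3 -m pendant '[[[0.1,-0.1,-0.5],0],[[0.1,0,-0.5],0],[[0,0,-0.5],0],[[0,0,-0.3],0],[[0,0,-0.3],0],[[0,0,-0.3],0],[[0,0,-0.3],0],[[0,0,-0.3],0],[[0,0,-0.3],0],[[0,0,0],0],[[0,0,0],0]]'
```

```text
time_s: 3.87
ee_pos: [0.6283, -0.0419, 0.0722]
eef_rot: [-3.141, -0.0, 1.6]
force: [-0.1, -0.7, -0.0]
grip_width: 0.0005
grip_force: 0.0
```

```bash
python3 -m pendant '[[[0,0,-0.2],0],[[0,0,-0.1],0],[[0,0,-0.1],0],[[0,0,0],0],[[0,0,0],0]]'
```

```text
time_s: 4.28
ee_pos: [0.6284, -0.0419, 0.0684]
eef_rot: [-3.142, -0.0, 1.6]
force: [0.6, -0.4, -0.1]
grip_width: 0.0006
grip_force: 0.4
```

```bash
python3 -m pendant '[[[0,0,-0.1],0],[[0,0,-0.1],0],[[0,0,-0.1],0],[[0,0,0],0],[[0,0,0],0]]'; python3 - <<'E'
from station import ctrl
import cv2
c=ctrl.camera("scene")["color"][180:280,270:390,::-1]
w=ctrl.camera("wrist")["color"][:,:,::-1]
s=cv2.resize(c,(480,400)); w=cv2.resize(w[120:320,240:400],(320,400))
cv2.imwrite("pics/a2.png",cv2.hconcat([s,w]))
E
```

```text
time_s: 4.7
ee_pos: [0.6287, -0.042, 0.0675]
eef_rot: [3.14, 0.0, 1.6]
force: [-7.7, 0.3, 19.3]
grip_width: 0.0004
grip_force: 8.7
```

View pics/a2.png

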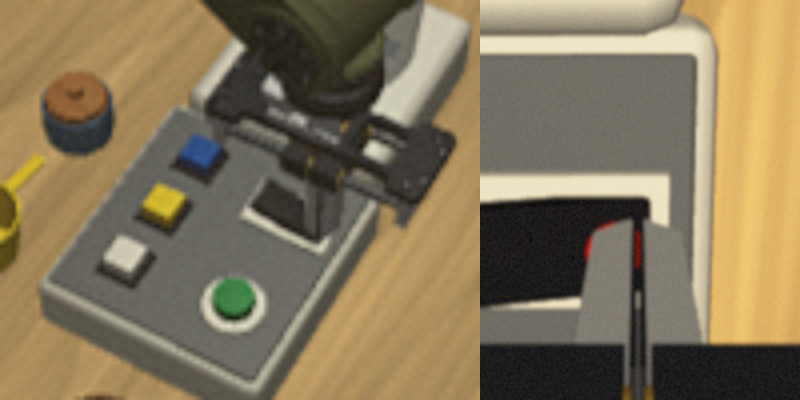

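The force has risen to 19 N, so the rocker is against its stop, and the image shows the tips on the red dot. I'll lift and check.

```bash
python3 -m pendant '[[[0,0,0.6],0],[[0,0,1],0],[[0,0,1],0],[[0,0,2],0],[[-1.5,-0.6,0],0],[[-2.5,-1,0],0],[[-2.5,-1,0],0],[[-2.5,-1,0],0],[[-2,-0.9,0],0],[[-0.9,-0.4,0],0],[[0,0,0],0],[[0,0,0],0]]'; python3 - <<'E'
from station import ctrl
import cv2
c=ctrl.camera("scene")["color"][180:280,270:390,::-1]
w=ctrl.camera("wrist")["color"][:,:,::-1]
s=cv2.resize(c,(480,400)); w=cv2.resize(w[120:400,200:424],(320,400))
cv2.imwrite("pics/a3.png",cv2.hconcat([s,w]))
E
```

```text
time_s: 5.8
ee_pos: [0.5102, -0.091, 0.1121]
eef_rot: [3.14, 0.0, 1.599]
force: [0.2, 0.4, 1.1]
grip_width: 0.0003
grip_force: 0.0
```

View pics/a3.png

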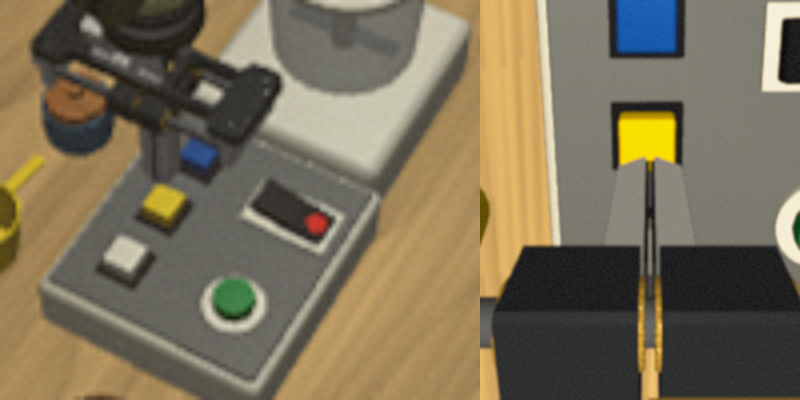

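The red dot has dropped about 2 px in the scene view, so the rocker is on. The tips are above the yellow key. Pressing it now.

```bash
python3 -m pendant '[[[0,0,-1],0],[[0,0,-1],0],[[0,0,-0.8],0],[[0,0,-0.3],0],[[0,0,-0.3],0],[[0,0,-0.3],0],[[0,0,-0.3],0],[[0,0,-0.2],0],[[0,0,-0.1],0],[[0,0,0],0],[[0,0,0],0]]'
```

```text
time_s: 6.82
ee_pos: [0.5097, -0.0909, 0.07]
eef_rot: [3.141, 0.0, 1.6]
force: [-10.7, 2.4, 21.6]
grip_width: 0.0004
grip_force: 10.6
```

The key stopped at z = 0.070 with 21 N, which matches its fully-down height. Moving to the green button, with a check picture on the way.

```bash
python3 -m pendant '[[[0,0,0.6],0],[[0,0,1],0],[[0,0,1],0],[[0,0,2],0],[[1.5,-0.7,0],0],[[2.5,-1.3,0],0],[[2.5,-1.3,0],0],[[2,-1,0],0],[[1,-0.4,0],0],[[0,0,0],0],[[0,0,0],0]]'; python3 - <<'E'
from station import ctrl
import cv2
c=ctrl.camera("scene")["color"][180:280,270:390,::-1]
w=ctrl.camera("wrist")["color"][:,:,::-1]
s=cv2.resize(c,(480,400)); w=cv2.resize(w[120:400,200:424],(320,400))
cv2.imwrite("pics/a4.png",cv2.hconcat([s,w]))
E
```

```text
time_s: 7.73
ee_pos: [0.6043, -0.1379, 0.1145]
eef_rot: [-3.141, -0.0, 1.6]
force: [-0.0, 1.2, -0.2]
grip_width: 0.0006
grip_force: 0.0
```

View pics/a4.png

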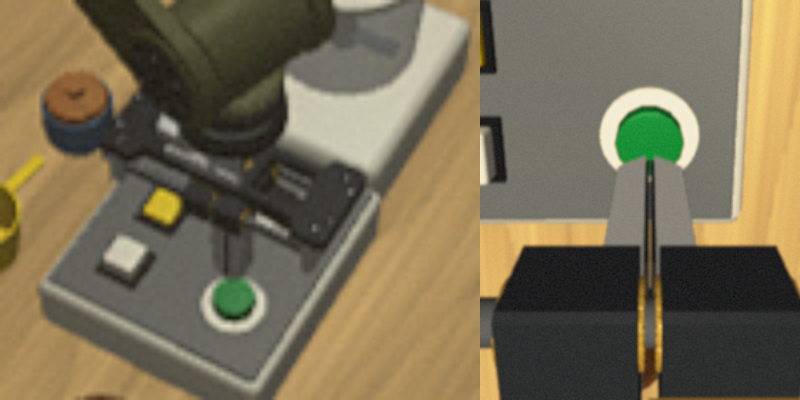

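The yellow key is visibly lower, almost flush with its bezel. The tips are over the green button, so I press, hold and release.

```bash
python3 -m pendant '[[[0,0,-1],0],[[0,0,-1],0],[[0,0,-1],0],[[0,0,-0.3],0],[[0,0,-0.3],0],[[0,0,-0.3],0],[[0,0,-0.3],0],[[0,0,-0.2],0],[[0,0,-0.15],0],[[0,0,0],0],[[0,0,0],0],[[0,0,0],0]]'
```

```text
time_s: 8.83
ee_pos: [0.6045, -0.1379, 0.0702]
eef_rot: [3.141, 0.0, 1.6]
force: [-6.7, 1.7, 11.5]
grip_width: 0.0003
grip_force: 6.3
```

```bash
python3 -m pendant '[[[0,0,0],0],[[0,0,0.6],0],[[0,0,1],0],[[0,0,2],0],[[0,0,3],0],[[0,0,3],0],[[0,-3,3],0],[[0,-4,0],0],[[0,-4,0],0],[[0,-4,0],0],[[0,-3,0],0],[[0,0,0],0],[[0,0,0],0],[[0,0,0],0]]'; python3 - <<'E'
from h import *
from station import ctrl
c=ctrl.camera("scene")["color"][180:280,270:390,::-1]
t=ctrl.camera("top")["color"][150:230,300:376,::-1]
cv2.imwrite("pics/a5.png",cv2.hconcat([cv2.resize(c,(480,400)),cv2.resize(t,(320,400))]))
E
```

```text
time_s: 10.0
ee_pos: [0.6046, -0.3168, 0.1945]
eef_rot: [3.141, -0.0, 1.6]
force: [0.4, 0.4, 0.1]
grip_width: 0.0004
grip_force: 0.0
```

View pics/a5.png

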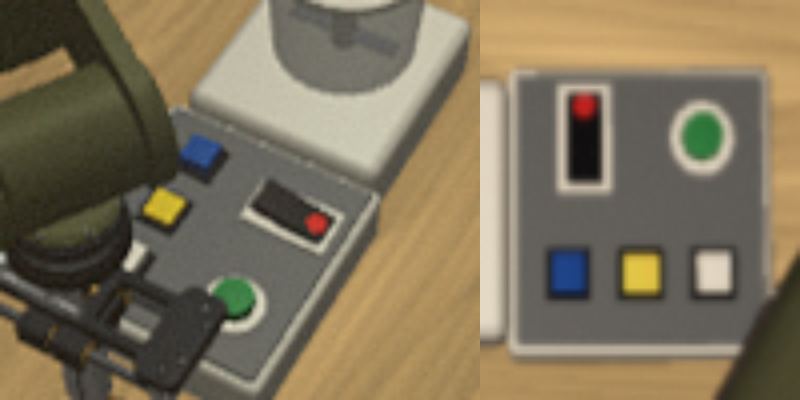

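The rocker is on (red dot down), the yellow key is down, the green button is back up, the blue and white keys are up, and the arm is clear of everything. Handing in.

```bash
python3 -c "
from station import ctrl
print(ctrl.hand_in())"
```

```text
the job is handed in; nothing more can be done
None
```

I pressed the rocker on, then the yellow key down, then the green button, which sprang back; the pictures and press forces agree, and I handed the job in at about 10 s (no verdict was returned).

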